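# Lay a ukulele neck level in its V-cradles and start the sanding table

### The job

Take the ukulele neck from its sloping stand and lay it fretboard up and level in the two cork-lined V-cradles on the sanding table, with the slim headstock end in the cradle with the narrower notch, the thick heel end in the cradle with the wider notch, and the rounded back resting fully home in both; set it down gently, never let it drop. Then, with the neck lying there, turn the table's start switch clockwise right to its stop and let go so that it springs back. Leave the finger plane, the sanding block and the spring clamp where they are.

Things in the scene. Friction and masses are not known exactly. Their poses are not given: they have to be found in the camera images.
- neck: Loose ukulele neck, 0.25 kg, 376 mm long, pale maple under a dark 5 mm fretboard. Origin: fretboard's upper face, centre line, 8 mm from the centre of mass: grip here across its width (38.5 mm wide, 24 mm deep). x to the headstock, z out of the fretboard (up when level). Back half-round from x -105 (radius 21.7) to +105 mm (radius 16.8), then a headstock up to 60 mm wide, bent down 12 degrees.
- neck_head_end (a point): Point on the fretboard's face, centre line, 75 mm from the neck's origin towards the headstock; it belongs over the narrow cradle. Axes as the neck's.
- neck_heel_end (a point): Point on the fretboard's face, centre line, 75 mm from the neck's origin towards the heel; it belongs over the wide cradle. Axes as the neck's. From 30 to 90 mm beyond it (neck x -105 to -165 mm) is the square heel block, 27 mm deep and up to 46 mm wide.
- stand: Fixed plywood stand holding the neck at 40 degrees, fretboard up, headstock high. Origin under the middle of its base (330 x 130 mm), x to the high side; the neck's origin starts 190 mm above it. The heel lies on a pad against a 15 mm lip, the other end in a V-plate at neck x +78 to +98 mm; between, the neck is free all round (beam 62 mm below its face). Lift it off along the neck's own z.
- sanding_table: Fixed bench downdraft sanding table: grey box, slotted steel top, 300 (x) x 460 (y) x 70 mm high, origin under its middle, z up, -x its front with the control plate. The cradles stand on its top at x +30 mm, y +75 and -75 mm; which is the narrow one changes. Nothing is above them.
- narrow_cradle: Fixed upright plywood plate on the sanding table, 25 mm thick, 68 mm wide, 62 mm high; in its top edge a cork-lined 90 degree V-notch, mouth 34 mm wide, 17 mm deep. Origin under its middle; its x or -x is the direction of a neck lying in it, z up.
- wide_cradle: The same kind of plate, 25 mm thick, 92 mm wide, 62 mm high, with a wider V-notch: mouth 44 mm wide, 22 mm deep. Origin and axes as the narrow cradle's.
- narrow_cradle_seat (a point): Point 75 mm above the narrow cradle's origin: here lies the neck's fretboard face (the point neck_head_end) when the neck is fully home.
- wide_cradle_seat (a point): Point 75 mm above the wide cradle's origin: here lies the neck's fretboard face (the point neck_heel_end) when the neck is fully home.
- start_switch (a joint): Angle of the start switch in rad: 0 at rest, grows when turned clockwise seen from above, stop at 0.9. A spring drives it back to 0 when let go: about 0.04 N m at rest, 0.15 N m at the stop.
- switch_grip (a point): Where to grip the start switch, a black bar knob on the control plate, vertical axis: point on the axis, 9 mm below the bar's top, 30 mm above the plate. Bar 44 mm long (point's x; at rest along the table's x), 13 mm thick (y), 32 mm high, on a flange 48 mm across, 8 mm thick. A fixed red mushroom stop button (32 mm across, not used) stands 110 mm off along the table's +y.
- finger_plane: Bystander: small brass finger plane, loose, about 120 x 30 x 37 mm, origin at the underside near its middle.
- sanding_block: Bystander: wooden sanding block, loose, 110 x 70 x 46 mm, lying on the front left of the sanding table's top; origin at the centre of its underside.
- spring_clamp: Bystander: black plastic spring clamp lying flat, loose, about 150 x 100 x 24 mm, origin at the underside near its pivot.

How it is judged:
On the way, in this order (a step that is already met when the one before it is completed fails the run):
1. the neck rests level and fully home in both cradles, the right way round, and is let go (horizontal distance between neck_head_end and narrow_cradle_seat below 0.018 m and horizontal distance between neck_heel_end and wide_cradle_seat below 0.018 m and z of neck_head_end in the frame of narrow_cradle_seat below 0.003 m and z of neck_heel_end in the frame of wide_cradle_seat below 0.003 m and angle between neck's own z axis and vertical below 0.07 rad and linear speed of neck below 0.02 m/s and contact force between the fingers and neck below 0.05 N), for 0.3 s.
2. the start switch is turned to its stop while the neck lies in the cradles (value of joint start_switch above 0.82 rad and horizontal distance between neck_head_end and narrow_cradle_seat below 0.018 m and horizontal distance between neck_heel_end and wide_cradle_seat below 0.018 m), for 0.1 s.
At the end, for the whole second after the job is handed in: Neck at rest in both cradles, fretboard up and level within 4 degrees, its face at most 3 mm above each seat point, headstock end in the narrow cradle and heel end in the wide one, each marked point within 18 mm (horizontally) of its seat; start switch sprung back to rest (under 0.08 rad) (horizontal distance between neck_head_end and narrow_cradle_seat below 0.018 m and horizontal distance between neck_heel_end and wide_cradle_seat below 0.018 m and z of neck_head_end in the frame of narrow_cradle_seat below 0.003 m and z of neck_heel_end in the frame of wide_cradle_seat below 0.003 m and angle between neck's own z axis and vertical below 0.07 rad and linear speed of neck below 0.02 m/s and value of joint start_switch below 0.08 rad); the robot touches nothing.
It fails at once if the neck falls: it moves faster than 0.35 m/s (a drop of about 6 mm) with no finger on it (contact force between the fingers and neck below 0.05 N and linear speed of neck above 0.35 m/s).
It fails at once if the finger plane, the sanding block or the spring clamp is moved by more than 20 mm (distance of any of finger_plane, sanding_block, spring_clamp from where it was at the start of the episode above 0.02 m).
It also fails if it takes over 58 s, if anything falls off the work surface, if the arm or the gripper's body presses on something with over 40 N, if the wrist force passes 120 N, or if a joint passes its speed limit or range.

### The arm

A 7-joint arm with a two-finger parallel gripper is mounted at the origin on the work surface. World frame = base frame: x ahead of the robot, y to its left, z up, the work surface at z = 0. Lengths are in m, angles in rad, forces in N, time in s.
With the tool pointing down it reaches from about 0.35 to 0.9 m from the base axis. Payload 8.1 kg.
Tool frame: the origin (TCP) lies on the centre line of the jaws, within the pads' length; the fingertips stand 19 mm ahead of it and the grasp point (between the pads) is the TCP; z points along the fingers, y is the direction in which the jaws open and shut (so a half turn about z gives the same grasp; the last joint's range is limited). The gripper opens to 92 mm and grips with 3 to 60 N. Pads are 19 mm wide; open, the fingers measure 130 mm over their backs; the gripper's body (75 mm by 190 mm) begins 47 mm behind the grasp point.
Start: joints at [1.221, 0.434, 0.025, 1.573, -0.012, 1.134, -0.075], TCP at [0.153, -0.606, 0.246] pointing down, gripper open.
Joint ranges: [-2.62, 2.62], [-0.44, 2.09], [-1.27, 1.32], [0.08, 2.57], [-1.32, 4.46], [0.12, 2], [-2.74, 2.74]. Speed limits (rad/s): [2.22, 2.22, 3.01, 3.01, 3.14, 3.14, 3.14].

### API

Orientations are given as a rotation vector (axis times angle).
In Python, from cell import monitor, imaging, workorder, outline_of gives the robot as it stands.
- The arm moves only by the tool move_arm, never from a script. Its argument "series" is a list of rows, each a list of 6 numbers: the shift along the world's x, y, z in cm, then the turn, a rotation vector about the world's x, y, z in degrees. A call has 1 to 8 rows; each row shifts and turns the commanded pose from where the row before left it; what a row does not reach is not made up. A row lasts 1/10 s, in which the tool goes at most 50 mm and 8.59 degrees, less where a joint would pass 70% of its speed; a pose out of reach is approached as far as the arm can. A call with a gripper value outside its range is refused whole. "grip" is the opening, from 0 (shut) to 1 (fully open), set as the call begins (left out, the last holds). The fingers move at their own pace and stop on an object; "force" is the grip in N (left out, the last holds). Time passes only in rows, so rows that do not move let the fingers close. It gives the time, the measured TCP pose, the force and the opening at its end, in the units of the state.
- monitor.observe(): the state, without advancing time (a new reading comes with each control period).
- imaging.get_image(name): name is "side" or "top" or "wrist"; returns a dict with "color" (400x640x3 uint8, red, green, blue), "fx", "fy", "cx", "cy" (pixels), "dist_coeffs" ([k1, k2, p1, p2, k3] as OpenCV has them; the pictures are not rectified), "rvec" (rotation vector, rad) and "tvec" (3), from world to camera coordinates, as OpenCV has them; the wrist camera has in their place "mount" (4x4, takes a point from camera to tool coordinates, whose origin is the TCP and whose axes are the flange's). Camera axes: x right, y down, z forward; pixel columns grow to the right and rows downward; lengths in m; the calibration is good to about 2 mm. A picture is of the moment at which its call begins: read the wrist's pose just before it. There is no depth.
- workorder.sign_off(): hands the job in, once; it reports no verdict.
Trained networks look in the newest picture that a camera, given by its name, has taken for a name from the list of things; names that differ only in an ending like _2 or _b are one class to them, and where a whole thing is asked for, a point or a joint stands for the part that bears it (a point fixed in the world has none). Each returns a list of dicts, best first, with "p" (0 to 1); they miss things now and then, are a little off and sometimes report something else, mostly with a low value. They report only what shows in the picture. A call takes as long as a camera call.
- outline_of(camera, thing): "mask" (400x640 bool, what is visible of it) and "rect" ([left, top, width, height] in pixels, round what is visible of it).
The state is a dict: "clock": time; "joints": joint angles; "dq": joint speeds; "joint_efforts": joint torques, N m; "position": TCP position; "ee_rot": TCP orientation; "force": force on the tool from outside, world axes, zero at the start; "ft_torque": the same for the moment, N m; "width": opening from 0.0 (shut) to 1.0 (fully open).
Only numpy, scipy, OpenCV 4.12 (cv2) and the standard library are available. Lean on these libraries where they do the work, as an engineer would, in place of code of your own. Each camera call takes 0.05 s, during which the arm holds its last target. There are 200 camera calls.

## Working session

There is one attempt and no reset: what is moved stays moved. The work goes in short steps, Python scripts to look and compute and a tool call to move; the robot and the scene stay as the last step left them, time stands still between calls to the robot, and variables do not carry over. Pictures are saved under pics/ and viewed, about 8 in all and at most 12, crops included, and the job is handed in when it is done.

Besides the shell and the picture viewer there is one more tool, called after "Request:" as name(argument=value, ...) on one line, values as JSON. move_arm: Moves the arm, as the interface text tells. Its arguments: {"type":"object","properties":{"series":{"type":"array"},"grip":{"type":"number"},"force":{"type":"number"}},"required":["series"]}

```bash
mkdir -p pics; ls
cat > h.py <<'E'
import numpy as np, cv2
from cell import monitor, imaging, workorder, outline_of
from scipy.spatial.transform import Rotation as R
E
python3 - <<'E'
from h import *
s=monitor.observe(); print({k:np.round(v,3).tolist() for k,v in s.items()})
import pickle
D={}
for c in ["side","top"]:
    im=imaging.get_image(c); D[c]=im
    cv2.imwrite(f"pics/{c}0.png",im["color"][:,:,::-1])
    print(c,im["fx"],im["fy"],im["cx"],im["cy"],im["dist_coeffs"],im["rvec"],im["tvec"])
    for t in ["neck","stand","sanding_table","narrow_cradle","wide_cradle","start_switch","finger_plane","sanding_block","spring_clamp"]:
        o=outline_of(c,t)
        D[c,t]=o
        print(c,t,[(round(x["p"],2),x["rect"]) for x in o[:3]])
pickle.dump(D,open("d.pkl","wb"))
E
```

```text
pics
{'clock': 0.0, 'joints': [1.221, 0.435, 0.025, 1.574, -0.012, 1.134, -0.075], 'dq': [-0.0, -0.0, -0.001, -0.0, 0.001, 0.0, 0.0], 'joint_efforts': [-0.001, -66.786, 0.984, -31.447, -0.061, 0.043, 0.0], 'position': [0.153, -0.606, 0.245], 'ee_rot': [-3.116, -0.386, 0.001], 'force': [-0.386, 0.086, 0.133], 'ft_torque': [0.018, 0.008, 0.025], 'width': 0.999}
side 444.54141881937807 444.54141881937807 313.14151170294224 199.98949527919714 [-0.10882648  0.          0.          0.          0.        ] [ 0.48368861 -2.53522416  1.45848661] [0.47153082 0.21761535 0.97058746]
side neck [(0.65, [74.2, 195.3, 193.7, 127.6])]
side stand [(0.81, [107.0, 238.0, 174.4, 121.4])]
side sanding_table [(0.78, [201.1, 136.5, 167.1, 127.8])]
side narrow_cradle [(0.69, [276.9, 152.3, 32.0, 27.8]), (0.3, [243.0, 169.6, 44.8, 36.3])]
side wide_cradle [(0.83, [244.1, 172.5, 45.7, 33.0])]
side start_switch [(0.62, [339.7, 160.2, 11.3, 15.8])]
side finger_plane [(0.78, [322.1, 271.5, 54.9, 23.0])]
side sanding_block [(0.82, [279.4, 188.4, 40.3, 40.9]), (0.62, [338.8, 162.6, 13.5, 12.5])]
side spring_clamp [(0.95, [363.8, 202.3, 51.2, 32.6])]
top 444.3412073131643 444.3412073131643 328.2860166470623 202.98155261234248 [-0.07413751  0.          0.          0.          0.        ] [ 2.13060946 -2.12325662  0.18690802] [0.01647695 0.52289352 1.1022636 ]
top neck [(0.66, [283.1, 240.8, 16.6, 42.1]), (0.65, [134.4, 67.5, 91.1, 151.6])]
top stand [(0.97, [156.2, 106.5, 92.5, 134.0]), (0.51, [385.3, 244.3, 62.4, 45.0])]
top sanding_table [(0.57, [303.7, 97.3, 247.0, 129.1])]
top narrow_cradle [(0.68, [419.4, 129.6, 18.2, 37.4]), (0.35, [382.6, 243.5, 63.0, 45.9])]
top wide_cradle [(0.56, [362.4, 118.1, 21.6, 49.9])]
top start_switch []
top finger_plane [(0.65, [285.5, 238.5, 16.2, 44.7])]
top sanding_block [(0.55, [328.8, 171.8, 45.3, 35.0])]
top spring_clamp [(0.89, [382.2, 245.8, 65.3, 40.3])]
```

Run:
```python
import cv2,numpy as np
s=cv2.imread("pics/side0.png")[120:400,60:460];t=cv2.imread("pics/top0.png")[50:300,120:580]
cv2.imwrite("pics/s0c.png",cv2.resize(s,None,fx=2,fy=2,interpolation=cv2.INTER_CUBIC)); cv2.imwrite("pics/t0c.png",cv2.resize(t,(782,425),interpolation=cv2.INTER_CUBIC))
```

```text
(no output)
```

View pics/s0c.png

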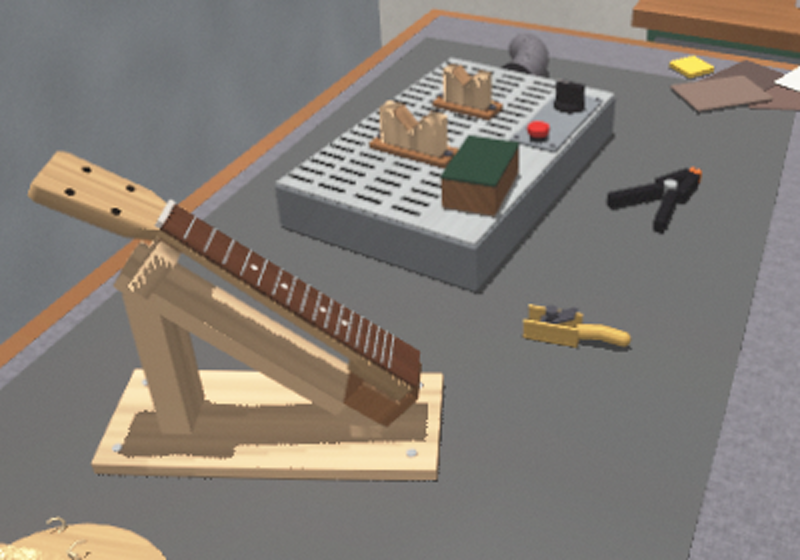

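View pics/t0c.png

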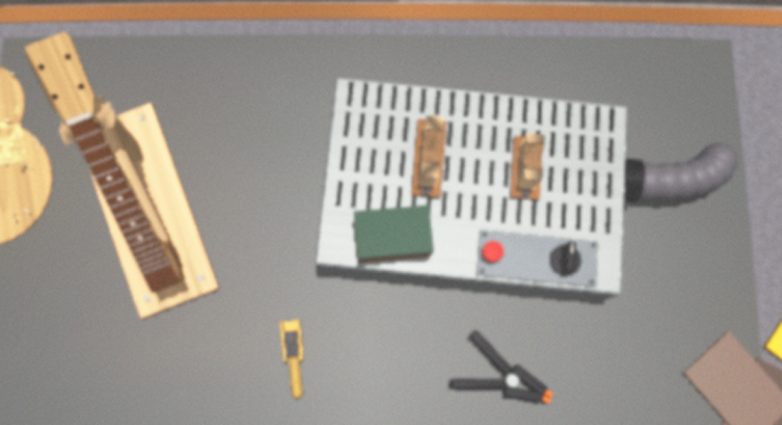

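The top view (crop, up = +x, left = +y) shows the stand at the left with the headstock up, the table to the right with the wide cradle at its left (430,155) and the narrow one at (527,165), and the knob at (567,258). The block is at (393,233), in front of the wide cradle. Next I fit coarse poses from the corner pixels.

```bash
cat >> h.py <<'E'
from scipy.optimize import least_squares
def proj(im,P):
    return cv2.projectPoints(np.float64(P).reshape(-1,1,3),np.float64(im["rvec"]),np.float64(im["tvec"]),np.array([[im["fx"],0,im["cx"]],[0,im["fy"],im["cy"]],[0,0,1.]]),np.float64(im["dist_coeffs"]))[0][:,0]
def wristcam(im,s):
    "adds rvec/tvec to a wrist picture, from the state read just before it"
    T=np.eye(4);T[:3,:3]=R.from_rotvec(s["ee_rot"]).as_matrix();T[:3,3]=s["position"]
    W=np.linalg.inv(T@np.array(im["mount"])); im["rvec"]=R.from_matrix(W[:3,:3]).as_rotvec();im["tvec"]=W[:3,3];return im
def Rz(a): return R.from_euler("z",a).as_matrix()
def planar(P,q): return np.array(P)@Rz(q[2]).T+[q[0],q[1],0]
def fitplanar(obs,q0):
    "obs: list of (im, Pts local, px)"
    f=lambda q:np.concatenate([(proj(im,planar(P,q))-px).ravel() for im,P,px in obs])
    r=least_squares(f,q0,loss="soft_l1",f_scale=2);return r.x,f(r.x).reshape(-1,2)
E
python3 - <<'E'
from h import *; import pickle
D=pickle.load(open("d.pkl","rb"));S,T=D["side"],D["top"]
sc=lambda p:np.array(p)/2.+[60,120]
tc=lambda p:np.array(p)/1.7+[120,50]
q,r=fitplanar([(S,[[-.15,-.23,.07],[-.15,.23,.07],[.15,.23,.07],[.15,-.23,.07]],sc([(613,93),(480,243),(278,186),(440,62)])),
 (T,[[.15,.23,.07],[.15,-.23,.07],[-.15,.23,.07],[-.15,-.23,.07]],tc([(338,79),(626,107),(318,265),(620,287)]))],[.6,-.3,0])
print("table",q.round(4),r.round(1).tolist())
q2,r=fitplanar([(S,[[.165,.065,0],[-.165,.065,0]],sc([(93,477),(436,481)])),
 (T,[[.165,-.065,.012],[-.165,-.065,.012],[-.165,.065,.012]],tc([(150,103),(217,289),(143,317)]))],[.6,.3,.3])
print("stand",q2.round(4),r.round(1).tolist())
for n,p in dict(wide=[.03,.075,.132],narrow=[.03,-.075,.132]).items(): print(n,planar([p],q).round(4), [proj(i,planar([p],q)).round(0).tolist() for i in (S,T)])
# neck axis in both images
a=np.radians(40);M=Rz(q2[2])@R.from_euler("y",-a).as_matrix();o=np.array([q2[0],q2[1],.19])
P=np.array([[105,19,0],[105,-19,0],[0,0,0],[-165,21,0],[-165,-21,0],[211,0,-22]])/1000@M.T+o
print(((proj(S,P)-[60,120])*2).round(0).tolist(),((proj(T,P)-[120,50])*1.7).round(0).tolist())
E
```

```text
table [ 0.6415 -0.1652 -0.0756] [[0.6, -2.2], [0.4, -0.4], [-1.7, -2.2], [3.3, -4.0], [-3.2, -0.7], [-0.6, -3.6], [-1.4, 0.7], [1.7, 1.8]]
stand [0.6141 0.356  0.3889] [[0.4, -1.4], [1.1, -0.7], [-1.2, -0.3], [-0.3, -1.3], [-2.5, 0.4]]
wide [[ 0.677  -0.0926  0.132 ]] [[[267.0, 174.0]], [[373.0, 135.0]]]
narrow [[ 0.6657 -0.2422  0.132 ]] [[[293.0, 154.0]], [[434.0, 140.0]]]
[[137.0, 225.0], [152.0, 200.0], [248.0, 276.0], [396.0, 381.0], [399.0, 350.0], [22.0, 161.0]] [[58.0, 111.0], [86.0, 100.0], [107.0, 175.0], [144.0, 277.0], [171.0, 267.0], [35.0, 25.0]]
```

Request:
move_arm(series=[[2.9, 2.9, 2.5, 0, 0, 0], [2.9, 2.9, 2.5, 0, 0, 0], [2.9, 2.9, 2.5, 0, 0, 0], [2.9, 2.9, 2.5, 0, 0, 0], [2.9, 2.9, 2.5, 0, 0, 0], [2.9, 2.9, 2.5, 0, 0, 0], [2.9, 2.9, 2.5, 0, 0, 0], [0, 0, 0, 0, 0, 0]], grip=1)

```text
clock: 1.8
position: [0.3614, -0.3987, 0.4245]
ee_rot: [3.113, 0.401, 0.01]
force: [0.2, -0.2, 0.6]
width: 0.998
```

Request:
move_arm(series=[[3.5, 2.5, 0, 0, 0, 0], [3.5, 2.5, 0, 0, 0, 0], [3.5, 2.5, 0, 0, 0, 0], [0, 0, 0, 0, 0, 0], [0, 0, 0, 0, 0, 0]])

```text
clock: 2.3
position: [0.4611, -0.3277, 0.4202]
ee_rot: [-3.117, -0.39, 0.001]
force: [0.0, -0.6, 0.0]
width: 1.0
```

```bash
cat >> h.py <<'E'
import pickle
def wshot(tag):
    s=monitor.observe(); im=wristcam(imaging.get_image("wrist"),s); im["s"]=s
    cv2.imwrite(f"pics/{tag}.png",im["color"][:,:,::-1]); pickle.dump(im,open(f"{tag}.pkl","wb")); print(s["clock"],s["position"],s["ee_rot"]); return im
E
python3 - <<'E'
from h import *
im=wshot("w1"); print(np.round(im["mount"],3).tolist(),im["fx"],im["dist_coeffs"])
for t in ["narrow_cradle","wide_cradle","start_switch","sanding_table"]: print(t,[(round(x["p"],2),x["rect"]) for x in outline_of("wrist",t)[:2]])
E
```

```text
2.3 [ 0.46105837 -0.32766742  0.42022385] [-3.11701038e+00 -3.89754744e-01  1.11911790e-03]
[[0.001, -0.962, -0.274, 0.073], [1.0, 0.001, -0.0, 0.0], [0.001, -0.274, 0.962, -0.138], [0.0, 0.0, 0.0, 1.0]] 323.40992849493966 [-0.03561165  0.          0.          0.          0.        ]
narrow_cradle [(0.84, [269.8, 2.9, 41.3, 27.8])]
wide_cradle []
start_switch [(0.82, [291.4, 83.5, 33.8, 37.7])]
sanding_table [(0.64, [60.4, 0.3, 471.2, 151.2])]
```

View pics/w1.png

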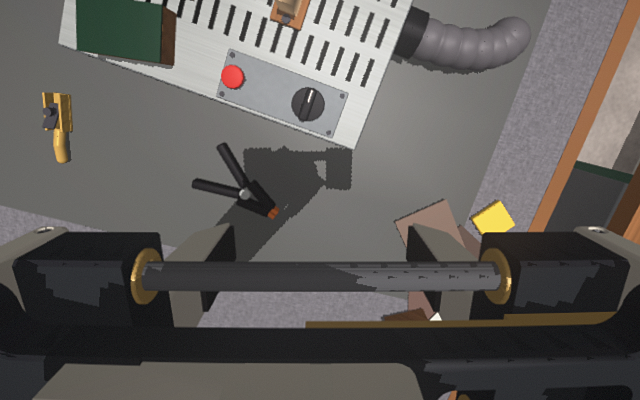

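The wrist view shows the knob at (307,104), the stop button at (232,77) and the narrow cradle cut off at the top. I'll move so that the whole table is in view.

Request:
move_arm(series=[[2.5, 2.5, 2.2, 0, 0, -6], [2.5, 2.5, 2.2, 0, 0, -6], [2.5, 2.5, 2.2, 0, 0, -6], [2.5, 2.5, 2.2, 0, 0, 0], [0, 2.5, 0, 0, 0, 0], [0, 0, 0, 0, 0, 0], [0, 0, 0, 0, 0, 0]])

```text
clock: 3.25
position: [0.5603, -0.2036, 0.5088]
ee_rot: [3.139, -0.106, -0.0]
force: [0.6, -0.7, -0.2]
width: 1.0
```

Run:
```python
from h import *
im=wshot("w2")
for t in ["narrow_cradle","wide_cradle","start_switch","sanding_table","neck"]: print(t,[(round(x["p"],2),x["rect"]) for x in outline_of("wrist",t)[:2]])
```

```text
3.25 [ 0.56027984 -0.20360908  0.50880348] [ 3.13915422e+00 -1.06310420e-01 -1.42326261e-04]
narrow_cradle [(0.63, [325.3, 45.5, 29.7, 67.3])]
wide_cradle [(0.8, [233.2, 38.0, 31.0, 79.2]), (0.72, [0.0, 159.0, 69.1, 53.0])]
start_switch [(0.76, [358.1, 147.4, 26.9, 31.5])]
sanding_table [(0.92, [159.4, 2.8, 376.3, 182.4])]
neck [(0.9, [0.0, 157.4, 71.4, 54.5])]
```

View pics/w2.png

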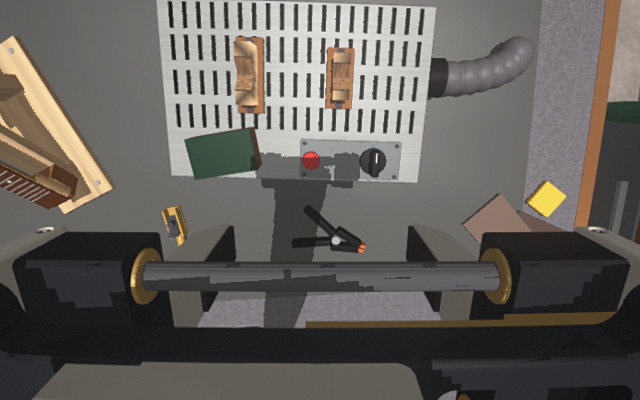

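```bash
cat > fit1.py <<'E'
from h import *
D=pickle.load(open("d.pkl","rb"));S,T=D["side"],D["top"]
w1=pickle.load(open("w1.pkl","rb"));w2=pickle.load(open("w2.pkl","rb"))
sc=lambda p:np.array(p)/2.+[60,120]
tc=lambda p:np.array(p)/1.7+[120,50]
C={"fl":[-.15,.23,.07],"fr":[-.15,-.23,.07],"bl":[.15,.23,.07],"br":[.15,-.23,.07]}
ob=[(S,[C[k] for k in("fr","fl","bl","br")],sc([(613,93),(480,243),(278,186),(440,62)])),
 (T,[C[k] for k in("bl","br","fl","fr")],tc([(338,79),(626,107),(318,265),(620,287)])),
 (w1,[C[k] for k in("fl","fr")],np.array([(60,45),(352,149)])),
 (w2,[C[k] for k in("fl","fr","br")],np.array([(171,177),(417,182),(436,6)]))]
q,r=fitplanar(ob,[.64,-.17,-.07])
E
python3 - <<'E'
from fit1 import *
print("all",q.round(4),r.round(1).tolist())
for k in (slice(0,1),slice(1,2),slice(2,4)):
    print(fitplanar(ob[k],q)[0].round(4))
# where do the fitted things land
for n,p in dict(wide=[.03,.075,.132],narrow=[.03,-.075,.132]).items(): print(n,planar([p],q).round(4), [proj(i,planar([p],q)).round(0).tolist() for i in (S,T,w2)])
def box(hy,hx,x,y,z):return [[x+a*hx,y+b*hy,z] for a,b in((-1,-1),(-1,1),(1,1),(1,-1))]
big=[]
for im,x0,y0,w,h in((w2,150,0,300,200),(S,190,130,190,127),(T,290,85,210,140)):
    f=800/w if im is w2 else 400/w
    c=cv2.resize(np.ascontiguousarray(im["color"][y0:y0+h,x0:x0+w,::-1]),None,fx=f,fy=f,interpolation=cv2.INTER_CUBIC)
    if im is w2: c=cv2.resize(c,(500,333)); f=500/w
    for b in(box(.23,.15,0,0,.07),box(.0125,.046,.03,.075,.132),box(.0125,.034,.03,-.075,.132)):
        cv2.polylines(c,[np.int32((proj(im,planar(b,q))-[x0,y0]+.5)*f)],True,(0,0,255),1)
    big.append(c)
print([b.shape for b in big])
can=np.zeros((600,800,3),np.uint8); can[:333,:500]=big[0]; can[333:600,:400]=big[1][:267]; can[333:600,400:]=big[2][:267]
cv2.imwrite("pics/ov1.png",can)
E
```

```text
all [ 0.6403 -0.1637 -0.0879] [[1.5, -1.6], [-0.8, 0.1], [-2.0, -2.4], [4.4, -3.8], [-2.9, -1.3], [-0.4, -2.1], [-2.6, -0.0], [0.5, 3.3], [-4.6, 0.8], [3.5, 1.0], [-1.0, 0.7], [1.6, 0.7], [0.6, -2.7]]
[ 0.6406 -0.1575 -0.0622]
[ 0.6399 -0.1674 -0.087 ]
[ 0.6402 -0.1631 -0.092 ]
wide [[ 0.6767 -0.0917  0.132 ]] [[[267.0, 175.0]], [[373.0, 136.0]], [[241.0, 74.0]]]
narrow [[ 0.6636 -0.2411  0.132 ]] [[[293.0, 154.0]], [[434.0, 141.0]], [[341.0, 76.0]]]
[(333, 500, 3), (267, 400, 3), (267, 400, 3)]
```

View pics/ov1.png

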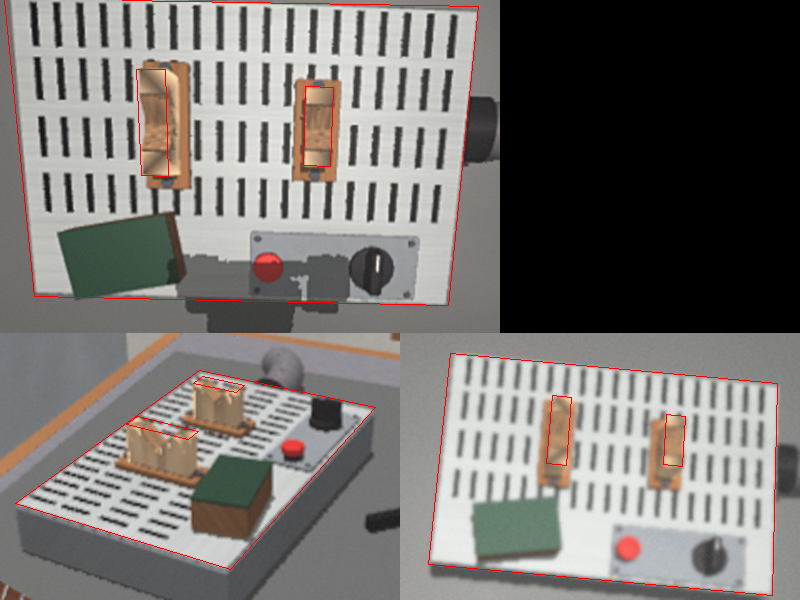

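The overlay fits to within about 3 mm: the table is at (0.640,-0.164), yaw -5°, with the wide cradle at +y. Next I look at the neck.

Request:
move_arm(series=[[-1, 4.5, 0, 0, 0, 4], [-1, 4.5, 0, 0, 0, 4], [-1, 4.5, 0, 0, 0, 4], [-1, 4.5, 0, 0, 0, 4], [-1, 4.5, 0, 0, 0, 4], [-1, 4.5, 0, 0, 0, 4], [-1, 4.5, 0, 0, 0, 0], [-1, 4.5, 0, 0, 0, 0]])

```text
clock: 4.35
position: [0.48, 0.158, 0.509]
ee_rot: [3.093, 0.548, 0.001]
force: [-0.0, -0.1, -0.1]
width: 1.002
```

Request:
move_arm(series=[[-1, 4.5, 0, 0, 0, 0], [-1, 4.5, 0, 0, 0, 0], [0, 0, 0, 0, 0, 0], [0, 0, 0, 0, 0, 0]])

```text
clock: 4.75
position: [0.4605, 0.2475, 0.5086]
ee_rot: [3.092, 0.552, -0.001]
force: [-0.2, -0.7, -0.1]
width: 1.002
```

Run:
```python
from h import *
im=wshot("w3"); print(im["s"]["joints"].round(2) if hasattr(im["s"]["joints"],"round") else im["s"]["joints"])
for t in ["stand","neck"]: print(t,[(round(x["p"],2),x["rect"]) for x in outline_of("wrist",t)[:2]])
c=im["color"][:240,:,::-1]
S=pickle.load(open("d.pkl","rb"))["side"]["color"][185:345,70:290,::-1]
can=np.zeros((600,800,3),np.uint8)
can[:300]=cv2.resize(np.ascontiguousarray(c),(800,300),interpolation=cv2.INTER_CUBIC)
can[300:,:412]=cv2.resize(np.ascontiguousarray(S),(412,300),interpolation=cv2.INTER_CUBIC)
T=pickle.load(open("d.pkl","rb"))["top"]["color"][60:250,120:270,::-1]
can[300:,420:657]=cv2.resize(np.ascontiguousarray(T),(237,300),interpolation=cv2.INTER_CUBIC)
cv2.imwrite("pics/m3.png",can)
```

```text
4.75 [0.46045426 0.24745609 0.50855086] [ 3.09247368e+00  5.52285903e-01 -5.13331559e-04]
[-0.2   0.21 -0.52  1.28  0.11  1.68 -1.91]
stand [(0.62, [266.8, 0.0, 45.6, 119.2]), (0.58, [255.8, 0.0, 72.8, 132.9])]
neck [(0.91, [266.9, 0.0, 42.0, 124.0]), (0.25, [588.2, 104.6, 51.8, 57.3])]
```

View pics/m3.png

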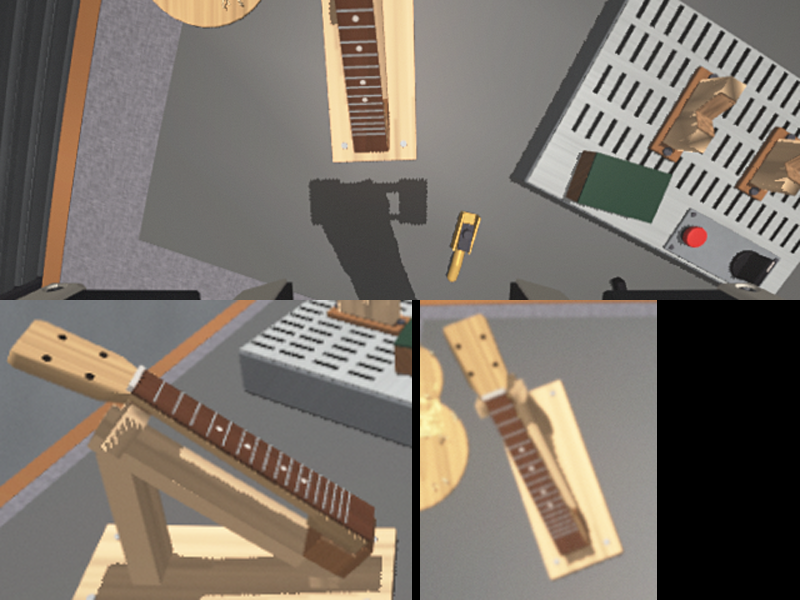

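The wrist view now shows the stand base corners at (266,129) and (333,127) and the fretboard's heel end at (282,121)–(311,120). I fit the stand and the neck together.

Run:
```python
from h import *
D=pickle.load(open("d.pkl","rb"));S,T=D["side"],D["top"];w3=pickle.load(open("w3.pkl","rb"))
M0=R.from_euler("y",-np.radians(40)).as_matrix()
def res(p,parts=(1,1)):
    q=p[:3];n=lambda P:planar(np.array(P)@M0.T+[0,0,.19],q)
    xn,xe,wn,we=p[3:7];N=[[xn,wn,0],[xn,-wn,0]];E=[[xe,we,0],[xe,-we,0]]
    h=.015
    o=[]
    if parts[0]:
        o+=[proj(S,planar([[.165,.065,0],[-.165,.065,0]],q))-[(106.5,358.5),(278,360.5)],
        proj(T,planar([[.165,-.065,h],[-.165,-.065,h],[-.165,.065,h]],q))-[(208.2,110.6),(247.6,220),(204,236.5)],
        proj(w3,planar([[-.165,.065,h],[-.165,-.065,h]],q))-[(265.6,128.8),(332.8,127.2)]]
    if parts[1]:
        o+=[proj(w3,n(E))-[(282.4,120.8),(311.2,120)],
        proj(S,n([E[1]]))-[(270.2,294.3)],proj(S,n(N))-[(140,232),(148,220.8)],
        proj(T,n(N+E))-[(162.4,123.3),(177.6,117),(210.5,221.4),(227.6,217)]]
    return np.concatenate(o).ravel()
p0=[.6,.345,.39,.105,-.165,.019,.021]
for parts in((1,1),(1,0),(0,1)):
    r=least_squares(res,p0,args=(parts,),loss="soft_l1",f_scale=2);p=r.x
    print(parts,p.round(4));print(res(p,parts).reshape(-1,2).round(1).tolist())
```

```text
(1, 1) [ 0.6147  0.3509  0.371   0.0858 -0.1899  0.0187  0.0253]
[[1.9, -4.6], [1.2, -1.6], [1.5, -1.0], [0.5, -0.9], [-2.0, 0.0], [0.4, 0.5], [0.5, 0.9], [0.5, -0.3], [0.5, 0.0], [0.9, 4.7], [0.3, 4.5], [-0.8, 3.5], [-1.2, -1.0], [-0.7, -0.5], [-2.1, 0.3], [-0.4, -2.4]]
(1, 0) [ 0.6142  0.3554  0.389   0.105  -0.165   0.019   0.021 ]
[[0.6, -1.7], [1.2, -1.0], [-1.2, -0.8], [-0.2, -1.5], [-2.5, 0.2], [-0.3, 0.6], [-0.3, -0.3]]
(0, 1) [ 0.6058  0.3453  0.3656  0.0957 -0.1769  0.0182  0.0248]
[[1.0, 0.2], [0.8, 0.6], [0.9, 1.3], [1.6, 0.4], [0.5, -0.1], [-0.7, -1.4], [-0.5, -0.7], [-2.3, -0.4], [-0.8, -2.8]]
```

Request:
move_arm(series=[[0, 0, 0, 0, 0, 8.5], [0, 0, 0, 0, 0, 8.5], [0, 0, 0, 0, 0, 8.5], [0, 0, 0, 0, 0, 8.5], [0, 0, 0, 0, 0, 8.5], [0, 0, 0, 0, 0, 8.5], [0, 0, 0, 0, 0, 8.5], [0, 0, 0, 0, 0, 8.5]])

```text
clock: 5.7
position: [0.4614, 0.2453, 0.5088]
ee_rot: [2.254, 2.188, 0.0]
force: [-0.7, 0.2, 0.0]
width: 0.999
```

Request:
move_arm(series=[[0, 0, 0, 0, 0, 8.5], [0, 0, 0, 0, 0, 8.5], [0, 0, 0, 0, 0, 8.5], [0, 0, 0, 0, 0, 8.5], [0, 0, 0, 0, 0, 8.5], [0, 0, 0, 0, 0, 8.5], [0, 0, 0, 0, 0, 8.5], [0, 0, 0, 0, 0, 8.5]])

```text
clock: 6.5
position: [0.4615, 0.2453, 0.5088]
ee_rot: [0.645, 3.074, -0.001]
force: [0.3, -0.1, 0.6]
width: 0.999
```

Request:
move_arm(series=[[0, 0, 0, 0, 0, 8.5], [0, 0, 0, 0, 0, 8.5], [0, 0, 0, 0, 0, 8.5], [0, 0, 0, 0, 0, 8.5], [0, 0, 0, 0, 0, 8.5], [0, 0, 0, 0, 0, 2], [0, 0, 0, 0, 0, 0], [0, 0, 0, 0, 0, 0]])

```text
clock: 7.3
position: [0.4612, 0.2459, 0.5087]
ee_rot: [-0.557, 3.092, -0.001]
force: [-0.1, -0.3, -0.8]
width: 0.997
```

Request:
move_arm(series=[[0.3, 0.9, -2, 2.4, -6.2, 0], [0.3, 0.9, -2, 2.4, -6.2, 0], [0.3, 0.9, -2, 2.4, -6.2, 0], [0.4, 0.9, -2, 2.4, -6.2, 0], [0.4, 0.9, -2, 2.4, -6.2, 0], [0.4, 0.5, -2, 2.3, -6.4, 0], [0, 0, 0, 0, 0, 0], [0, 0, 0, 0, 0, 0]])

```text
clock: 8.1
position: [0.482, 0.2958, 0.3896]
ee_rot: [-0.438, 2.413, 0.161]
force: [-0.1, 1.3, 0.9]
width: 1.003
```

Run:
```python
from h import *
im=wshot("w4"); print(np.round(im["s"]["joints"],2))
for t in ["stand","neck"]:
    o=outline_of("wrist",t); print(t,[(round(x["p"],2),x["rect"]) for x in o[:2]])
```

```text
8.1 [0.48200921 0.29583048 0.38962428] [-0.43801654  2.41260994  0.16089364]
[ 0.42 -0.05 -1.13  2.    0.37  0.53  0.94]
stand [(0.94, [275.1, 0.1, 96.1, 215.9])]
neck [(0.65, [303.5, 0.0, 47.9, 261.0])]
```

View pics/w4.png

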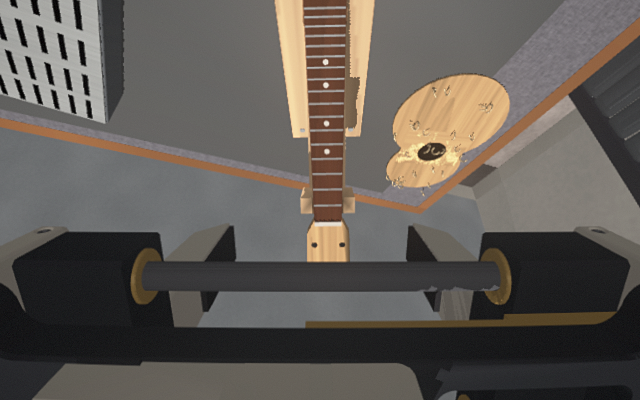

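The picture shows the neck running straight down the image. The nut edge is at row 220 (313–341), and the stand base's high-end corners are at (292,137) and (364,137).

Run:
```python
from h import *
D=pickle.load(open("d.pkl","rb"));S,T=D["side"],D["top"];w3=pickle.load(open("w3.pkl","rb"));w4=pickle.load(open("w4.pkl","rb"))
M0=R.from_euler("y",-np.radians(40)).as_matrix()
def res(p,k):
    q=p[:3];n=lambda P:planar(np.array(P)@M0.T+[0,0,p[3]],q)
    xn,xe,wn,we=.105,-.165,p[4],p[5];N=[[xn,wn,0],[xn,-wn,0]];E=[[xe,we,0],[xe,-we,0]]
    h=.015;o=[]
    if k!=1: o+=[proj(w3,n(E))-[(282.4,120.8),(311.2,120)],proj(w4,n(N[::-1]))-[(313,220.5),(341,220.5)]]
    if k!=2: o+=[
        proj(S,n([E[1]]))-[(270.2,294.3)],proj(S,n(N))-[(140,232),(148,220.8)],
        proj(T,n(N+E))-[(162.4,123.3),(177.6,117),(210.5,221.4),(227.6,217)]]
    if k!=0: o.append([20*np.array([(p[3]-.19)*50,0])]) 
    return np.concatenate(o).ravel()
p0=[.6,.345,.37,.19,.019,.021]
for k in(0,1,2):
    r=least_squares(res,p0,args=(k,),loss="soft_l1",f_scale=2);p=r.x
    print(k,p.round(4));print(res(p,k).reshape(-1,2).round(1).tolist())
q,rr=fitplanar([(w4,[[.165,-.065,.015],[.165,.065,.015]],[(292,137),(364,137)]),(w3,[[-.165,.065,.015],[-.165,-.065,.015]],[(265.6,128.8),(332.8,127.2)])],[.61,.35,.37]); print("stand w3w4",q,rr.round(1).tolist())
```

```text
0 [0.5967 0.3447 0.3845 0.187  0.0176 0.0242]
[[0.9, 0.4], [0.2, 0.3], [-1.0, -0.4], [-0.6, -0.8], [0.4, -0.2], [1.7, 0.2], [0.0, 0.0], [-2.5, -0.5], [-2.8, 0.1], [-2.6, -0.6], [-1.7, -3.3]]
1 [0.5968 0.3419 0.3874 0.1876 0.0183 0.0215]
[[0.8, -0.5], [2.5, -0.7], [1.0, -1.3], [-1.8, -0.5], [-1.5, -0.2], [-0.4, -1.1], [-1.5, -3.1], [-2.4, 0.0]]
2 [0.5963 0.3455 0.3853 0.1888 0.0173 0.0247]
[[0.0, 0.5], [-0.0, 0.4], [-0.0, 0.9], [-0.0, 0.5], [-1.2, 0.0]]
stand w3w4 [0.61445355 0.35534792 0.38959259] [[1.7, 0.5], [-2.8, -0.9], [-0.2, 0.5], [-0.2, -0.4]]
```

```bash
cat >> h.py <<'E'
def delta(pos,Rm):
    s=monitor.observe(); Rc=R.from_rotvec(s["ee_rot"])
    print("shift cm",((np.array(pos)-s["position"])*100).round(2),"turn deg",np.degrees((R.from_matrix(Rm)*Rc.inv()).as_rotvec()).round(2),"J",np.round(s["joints"],2))
def neckR(yaw,pitch): return Rz(yaw)@R.from_euler("y",-pitch).as_matrix()
FLIP=np.diag([-1.,1,-1])  # tool x=-nx, y=ny, z=-nz
E
python3 - <<'E'
from h import *
o=np.array([.5965,.345,.188]);N=neckR(.385,np.radians(40))
delta(o+.06*N[:,2],N@FLIP); delta(o-.005*N[:,2],N@FLIP)
E
```

```text
shift cm [  7.68   3.25 -15.85] turn deg [-0.35  0.07  1.39] J [ 0.42 -0.05 -1.13  2.    0.37  0.53  0.94]
shift cm [ 11.55   4.82 -20.83] turn deg [-0.35  0.07  1.39] J [ 0.42 -0.05 -1.13  2.    0.37  0.53  0.94]
```

Request:
move_arm(series=[[1.9, 0.8, -4, 0, 0, 0.7], [1.9, 0.8, -4, 0, 0, 0.7], [1.9, 0.8, -4, 0, 0, 0], [1.9, 0.8, -3.8, 0, 0, 0], [0, 0, 0, 0, 0, 0], [0, 0, 0, 0, 0, 0], [0, 0, 0, 0, 0, 0]])

```text
clock: 8.95
position: [0.5414, 0.3155, 0.2693]
ee_rot: [-0.45, 2.417, 0.156]
force: [-0.7, 0.8, -0.1]
width: 1.0
```

Run:
```python
from h import *
o=np.array([.5965,.345,.188]);N=neckR(.385,np.radians(40))
delta(o-.005*N[:,2],N@FLIP)
im=wshot("w5")
print([(round(x["p"],2),x["rect"]) for x in outline_of("wrist","neck")[:2]])
S=imaging.get_image("side"); can=np.zeros((600,720,3),np.uint8)
can[:250,:]=cv2.resize(np.ascontiguousarray(im["color"][:222,:,::-1]),(720,250)); can[250:,:700]=cv2.resize(np.ascontiguousarray(S["color"][120:360,40:520,::-1]),(700,350))
cv2.imwrite("pics/m5.png",can)
```

```text
shift cm [ 5.81  3.07 -8.51] turn deg [ 0.39 -0.37  1.05] J [ 0.09  0.29 -0.99  2.09  1.23  0.55  0.15]
8.95 [0.54135932 0.31552113 0.26926006] [-0.44985876  2.41673083  0.15619299]
[(0.78, [297.4, 1.5, 67.9, 325.5])]
```

View pics/m5.png

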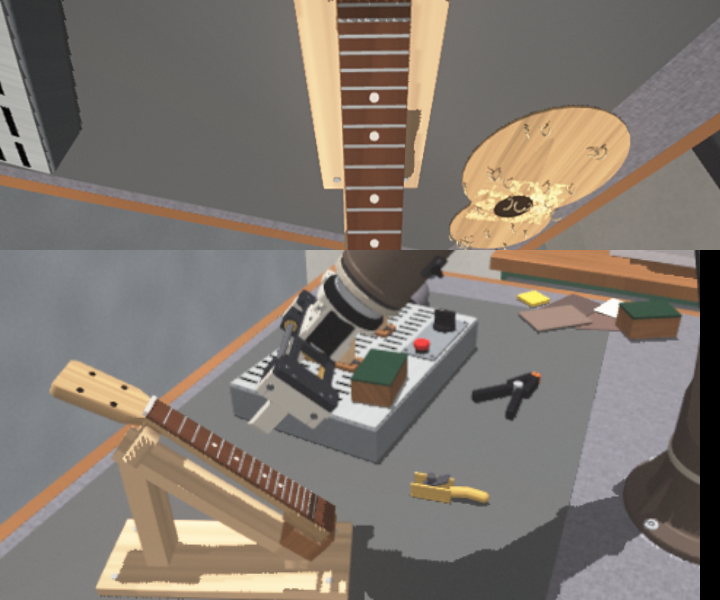

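Request:
move_arm(series=[[-0.3, 0.25, -0.15, 0.2, -0.2, 0.5], [-0.3, 0.25, -0.15, 0.2, -0.2, 0.5], [0.95, 0.39, -1.23, 0, 0, 0], [0.95, 0.39, -1.23, 0, 0, 0], [0.95, 0.39, -1.23, 0, 0, 0], [0.95, 0.39, -1.23, 0, 0, 0], [0, 0, 0, 0, 0, 0], [0, 0, 0, 0, 0, 0]])

```text
clock: 9.9
position: [0.5719, 0.3354, 0.2146]
ee_rot: [-0.471, 2.408, 0.17]
force: [0.1, 0.5, -0.6]
width: 0.998
```

Run:
```python
from h import *
o=np.array([.5965,.345,.188]);N=neckR(.385,np.radians(40))
delta(o-.005*N[:,2],N@FLIP)
im=wshot("w6")
g=im["color"].astype(int); 
for v in (60,120,180):
    r=g[v]; dark=(r[:,0]-r[:,2]>25)&(r.sum(1)<330); u=np.where(dark[230:420])[0]+230; print(v,u.min(),u.max(),len(u))
print(im["cx"],im["fx"])
for n,a in (("x",.0),("x",-.08)):
    P=np.array([[a,.0193,0],[a,-.0193,0]])@N.T+o; print(proj(im,P).round(1).tolist())
```

```text
shift cm [ 2.76  1.08 -3.04] turn deg [ 0.1  -0.11 -0.05] J [-0.02  0.43 -0.89  2.09  1.51  0.56 -0.08]
9.9 [0.57185352 0.335399   0.21457793] [-0.4708672   2.4077035   0.16960282]
60 281 364 84
120 284 370 87
180 287 357 71
320.60931187826554 323.40992849493966
[[352.3, 235.3], [287.1, 235.2]]
[[356.5, 94.8], [283.2, 94.7]]
```

Request:
move_arm(series=[[0.92, 0.36, -1.0, 0, 0, 0], [0.92, 0.36, -1.0, 0, 0, 0], [0.92, 0.36, -1.04, 0, 0, 0], [0, 0, 0, 0, 0, 0], [0, 0, 0, 0, 0, 0]])

```text
clock: 10.45
position: [0.5995, 0.3462, 0.1849]
ee_rot: [-0.47, 2.407, 0.17]
force: [0.5, -1.0, 0.5]
width: 0.998
```

Request:
move_arm(series=[[0, 0, 0, 0, 0, 0], [0, 0, 0, 0, 0, 0], [0, 0, 0, 0, 0, 0], [0, 0, 0, 0, 0, 0], [0, 0, 0, 0, 0, 0], [0, 0, 0, 0, 0, 0], [0, 0, 0, 0, 0, 0], [0, 0, 0, 0, 0, 0]], grip=0.2, force=30)

```text
clock: 11.25
position: [0.5996, 0.3469, 0.1843]
ee_rot: [-0.471, 2.407, 0.171]
force: [-0.9, 1.9, 0.1]
width: 0.42
```

Request:
move_arm(series=[[-0.3, -0.12, 0.38, 0, 0, 0], [-0.6, -0.24, 0.77, 0, 0, 0], [-0.9, -0.36, 1.15, 0, 0, 0], [-0.9, -0.36, 1.15, 0, 0, 0], [-0.9, -0.36, 1.15, 0, 0, 0], [-0.9, -0.36, 1.15, 0, 0, 0], [-0.9, -0.36, 1.15, 0, 0, 0], [-0.9, -0.36, 1.15, 0, 0, 0]], force=40)

```text
clock: 12.05
position: [0.5359, 0.3201, 0.265]
ee_rot: [-0.47, 2.408, 0.168]
force: [0.1, 0.6, -2.2]
width: 0.414
```

Run:
```python
from h import *
from fit1 import q
s=monitor.observe();print(s["force"],s["ft_torque"],s["width"])
seatw,seatn=planar([[.03,.075,.145],[.03,-.075,.145]],q);m=(seatw+seatn)/2;print(seatw,seatn,m)
N=neckR(q[2]-np.pi/2,0)
delta(m+[0,0,.12],N@FLIP)
```

```text
[ 0.11838166  0.60321805 -2.20404809] [-0.27591219  0.92220252 -0.04541193] 0.41370888119259225
[ 0.6767322  -0.09166269  0.145     ] [ 0.66356628 -0.24108377  0.145     ] [ 0.67014924 -0.16637323  0.145     ]
shift cm [ 13.43 -48.65  -0.  ] turn deg [  28.31   38.05 -111.62] J [ 0.07  0.29 -0.97  2.1   1.26  0.53  0.12]
```

Request:
move_arm(series=[[0, 0, 2, 0, 0, 0], [0, 0, 2, -2.1, 5.3, 0], [0, 0, 2, -2.1, 5.3, 0], [0, 0, 2, -2.1, 5.3, 0], [0, 0, 2, -2.1, 5.3, 0], [0, 0, 2, -2.1, 5.3, 0], [0, 0, 2, -2.1, 5.3, 0], [0, 0, 0, -2.1, 5.3, 0]])

```text
clock: 12.85
position: [0.539, 0.3199, 0.4026]
ee_rot: [-0.591, 3.053, 0.007]
force: [0.8, -0.0, -2.2]
width: 0.412
```

Request:
move_arm(series=[[0, -2, 0, 0, 0, -7], [0.7, -3, 0, 0, 0, -7], [0.7, -3.5, 0, 0, 0, -7], [0.7, -3.5, 0, 0, 0, -7], [0.7, -3.5, 0, 0, 0, -7], [0.7, -3.5, 0, 0, 0, -7], [0.7, -3.5, 0, 0, 0, -7], [0.7, -3.5, 0, 0, 0, -7]])

```text
clock: 13.65
position: [0.5876, 0.0581, 0.3993]
ee_rot: [0.919, 2.973, -0.021]
force: [0.3, 0.9, -1.8]
width: 0.413
```

Request:
move_arm(series=[[0.7, -3.5, 0, 0, 0, -7], [1, -3.5, 0, 0, 0, -7], [1, -3.5, 0, 0, 0, -7], [1, -3.5, 0, 0, 0, -7], [1, -3.5, 0, 0, 0, -7], [1, -3.5, 0, 0, 0, -7], [0, 0, 0, 0, 0, -7], [0, 0, 0, 0, 0, -7]])

```text
clock: 14.45
position: [0.6449, -0.1519, 0.3986]
ee_rot: [2.218, 2.198, -0.04]
force: [-0.4, 0.8, -2.1]
width: 0.416
```

Run:
```python
from h import *
from fit1 import q
s=monitor.observe();print(s["clock"],s["force"],s["ft_torque"],s["width"])
seatw,seatn=planar([[.03,.075,.145],[.03,-.075,.145]],q);m=(seatw+seatn)/2
N=neckR(q[2]-np.pi/2,0)
delta(m+[0,0,.08],N@FLIP)
```

```text
14.45 [-0.36270311  0.76896606 -2.0764512 ] [ 0.11406258 -0.13769512 -0.00981398] 0.41562900839469313
shift cm [  2.53  -1.45 -17.36] turn deg [ 1.8  -0.36 -4.52] J [ 0.48  0.5  -0.61  1.17  0.31  1.56 -0.08]
```

Request:
move_arm(series=[[0.4, -0.2, -2, 0.6, -0.1, -1.5], [0.4, -0.2, -2, 0.6, -0.1, -1.5], [0.4, -0.2, -2, 0.6, -0.1, -1.5], [0.4, -0.2, -2, 0, 0, 0], [0.4, -0.2, -2, 0, 0, 0], [0.4, -0.2, -2, 0, 0, 0], [0.1, -0.2, -2, 0, 0, 0], [0, 0, 0, 0, 0, 0]])

```text
clock: 15.25
position: [0.6684, -0.1648, 0.256]
ee_rot: [-2.306, -2.128, 0.006]
force: [-0.3, 0.6, -2.3]
width: 0.41
```

Run:
```python
from h import *
from fit1 import q
seatw,seatn=planar([[.03,.075,.145],[.03,-.075,.145]],q);m=(seatw+seatn)/2
N=neckR(q[2]-np.pi/2,0)
delta(m+[0,0,.055],N@FLIP)
S=imaging.get_image("side");T=imaging.get_image("top");w=wshot("w7");pickle.dump((S,T),open("st7.pkl","wb"))
def crop(im,x0,y0,w_,h_,W,H): return cv2.resize(np.ascontiguousarray(im["color"][y0:y0+h_,x0:x0+w_,::-1]),(W,H),interpolation=cv2.INTER_CUBIC)
can=np.zeros((600,800,3),np.uint8)
can[:300,:480]=crop(S,190,90,240,150,480,300)
can[300:,:480]=crop(T,290,70,240,150,480,300)
can[:250,480:]=crop(w,160,0,320,250,320,250)
cv2.imwrite("pics/m7.png",can)
```

```text
shift cm [ 0.18 -0.16 -5.6 ] turn deg [-0.01 -0.32 -0.42] J [ 0.5   0.61 -0.58  1.34  0.33  1.3  -0.17]
15.35 [ 0.6700243  -0.16437288  0.25945872] [-2.30900416e+00 -2.13010357e+00  1.12310329e-03]
```

View pics/m7.png

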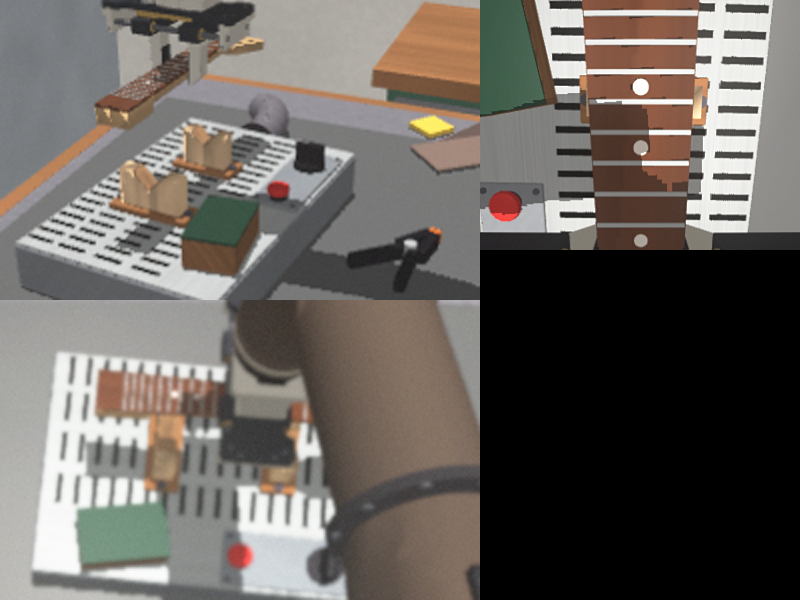

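```bash
cat >> h.py <<'E'
def ray(im,px,z):
    K=np.array([[im["fx"],0,im["cx"]],[0,im["fy"],im["cy"]],[0,0,1.]])
    d=np.append(cv2.undistortPoints(np.float64(px).reshape(1,1,2),K,np.float64(im["dist_coeffs"]))[0,0],1)
    Rm=cv2.Rodrigues(np.float64(im["rvec"]))[0]; c=-Rm.T@np.ravel(im["tvec"]); d=Rm.T@d; return c+d*(z-c[2])/d[2]
E
python3 - <<'E'
from h import *
from fit1 import q
S,T=pickle.load(open("st7.pkl","rb"));w=pickle.load(open("w7.pkl","rb"));s=w["s"]
Rt=R.from_rotvec(s["ee_rot"]).as_matrix();loc=lambda P:((P-s["position"])@Rt*1000).round(1)
for px in((338.5,106),(338.5,126.5)): print("top heel",loc(ray(T,px,.264)))
# frets seen by wrist: rows of fret lines
g=w["color"].astype(float).mean(2)[:230,280:340].mean(1)
i=[v for v in range(1,229) if g[v]>g[v-1] and g[v]>=g[v+1] and g[v]-np.median(g[max(0,v-8):v+9])>12]
print([(v,loc(ray(w,(320,v),.264))[0]) for v in i])
w6=pickle.load(open("w6.pkl","rb"))
# wide cradle outline in wrist, lateral check
o=outline_of("wrist","wide_cradle");print([(x["p"],x["rect"]) for x in o[:2]])
print("wide cradle top corners pred",proj(w,planar([[.03-.046,.075,.132],[.03+.046,.075,.132]],q)).round(1).tolist())
E
```

```text
top heel [162.3  15.8  -4.6]
top heel [158.5 -31.2  -4.6]
[(11, np.float64(105.2)), (14, np.float64(104.1)), (40, np.float64(95.0)), (43, np.float64(93.9)), (70, np.float64(84.1)), (73, np.float64(83.0)), (100, np.float64(72.7)), (131, np.float64(60.4)), (133, np.float64(59.6)), (162, np.float64(47.5)), (164, np.float64(46.7)), (193, np.float64(34.0)), (225, np.float64(19.1))]
[(0.6, [257.6, 73.7, 133.2, 55.4])]
wide cradle top corners pred [[265.0, 98.2], [380.8, 99.2]]
```

Request:
move_arm(series=[[0.2, -0.2, -1, 0, -0.3, -0.4], [0, 0, -1.5, 0, 0, 0], [0, 0, -1.5, 0, 0, 0], [0, 0, -1.5, 0, 0, 0], [0, 0, -1.5, 0, 0, 0], [0, 0, -1, 0, 0, 0], [0, 0, 0, 0, 0, 0], [0, 0, 0, 0, 0, 0]])

```text
clock: 16.25
position: [0.6726, -0.1665, 0.179]
ee_rot: [2.314, 2.119, 0.005]
force: [-0.5, -1.0, -2.5]
width: 0.414
```

Run:
```python
from h import *
from fit1 import q
seatw,seatn=planar([[.03,.075,.145],[.03,-.075,.145]],q);m=(seatw+seatn)/2
N=neckR(q[2]-np.pi/2,0)
delta(m-[0,0,.005],N@FLIP); s=monitor.observe();print(s["force"],s["ft_torque"])
S=imaging.get_image("side");w=wshot("w8");pickle.dump(S,open("s8.pkl","wb"))
can=np.zeros((600,800,3),np.uint8)
can[:420,:]=cv2.resize(np.ascontiguousarray(S["color"][95:221,190:430,::-1]),(800,420),interpolation=cv2.INTER_CUBIC)
can[420:,:512]=cv2.resize(np.ascontiguousarray(w["color"][0:225,:,::-1]),(512,180))
cv2.imwrite("pics/m8.png",can)
```

```text
shift cm [-0.25  0.02 -3.9 ] turn deg [ 0.05  0.3  -0.01] J [ 0.5   0.66 -0.57  1.44  0.37  1.14 -0.21]
[-0.51457279 -0.99095837 -2.53833475] [ 0.03312882 -0.12026718  0.03613094]
16.3 [ 0.67297537 -0.16651595  0.17957511] [2.31308538 2.11847244 0.00606833]
```

View pics/m8.png

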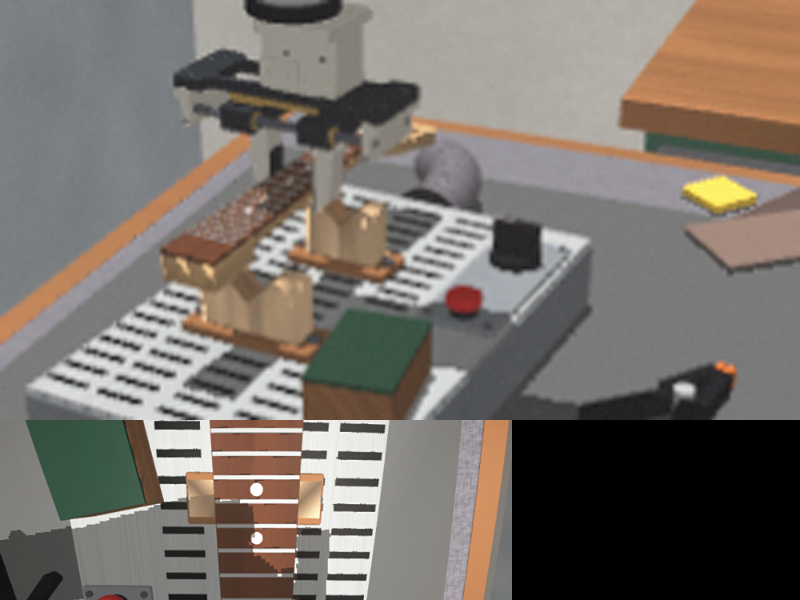

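Request:
move_arm(series=[[-0.15, 0, -0.8, 0, 0.3, 0], [0, 0, -0.8, 0, 0, 0], [0, 0, -0.7, 0, 0, 0], [0, 0, -0.4, 0, 0, 0], [0, 0, -0.3, 0, 0, 0], [0, 0, 0, 0, 0, 0]])

```text
clock: 16.95
position: [0.6708, -0.1666, 0.1484]
ee_rot: [2.317, 2.122, -0.002]
force: [0.2, -0.5, -2.4]
width: 0.412
```

Request:
move_arm(series=[[0, 0, -0.2, 0, 0, 0], [0, 0, -0.2, 0, 0, 0], [0, 0, 0, 0, 0, 0]])

```text
clock: 17.25
position: [0.6709, -0.1666, 0.1448]
ee_rot: [2.316, 2.121, -0.002]
force: [-0.1, -0.5, -1.8]
width: 0.413
```

Request:
move_arm(series=[[0, 0, -0.2, 0, 0, 0], [0, 0, 0, 0, 0, 0]])

```text
clock: 17.45
position: [0.6709, -0.1666, 0.1428]
ee_rot: [2.316, 2.121, -0.001]
force: [-0.3, 0.1, -2.1]
width: 0.414
```

Request:
move_arm(series=[[0, 0, -0.15, 0, 0, 0], [0, 0, 0, 0, 0, 0]])

```text
clock: 17.65
position: [0.6709, -0.1666, 0.1413]
ee_rot: [2.316, 2.121, -0.001]
force: [0.3, -0.3, -2.9]
width: 0.414
```

Request:
move_arm(series=[[0, 0, -0.15, 0, 0, 0], [0, 0, 0, 0, 0, 0]])

```text
clock: 17.85
position: [0.6709, -0.1666, 0.1398]
ee_rot: [2.316, 2.121, -0.001]
force: [0.5, 0.6, -2.0]
width: 0.414
```

Request:
move_arm(series=[[0, 0, -0.1, 0, 0, 0], [0, 0, 0, 0, 0, 0]])

```text
clock: 18.05
position: [0.6712, -0.1666, 0.1392]
ee_rot: [2.316, 2.121, -0.001]
force: [-0.4, 0.4, -1.3]
width: 0.409
```

Request:
move_arm(series=[[0, 0, -0.1, 0, 0, 0], [0, 0, 0, 0, 0, 0]])

```text
clock: 18.25
position: [0.6715, -0.1665, 0.1388]
ee_rot: [2.316, 2.12, 0.0]
force: [-1.0, 0.2, 4.4]
width: 0.413
```

```bash
python3 -c "
from h import *
for i in range(1):
    s=monitor.observe();print(s['position'],s['force'],s['ft_torque'])"
```

```text
[ 0.67147042 -0.16653615  0.13884747] [-1.02193297  0.16106279  4.42798919] [ 0.1229362   0.05293183 -0.35693036]
```

Request:
move_arm(series=[[0.1, 0, 0, 0, 0, 0], [0, 0, -0.08, 0, 0, 0], [0, 0, 0, 0, 0, 0]])

```text
clock: 18.55
position: [0.6715, -0.1665, 0.1387]
ee_rot: [2.317, 2.121, -0.002]
force: [-7.8, 1.0, 13.5]
width: 0.411
```

Request:
move_arm(series=[[0, 0, 0, 0, 0, 0], [0, 0, 0, 0, 0, 0], [0, 0, 0, 0, 0, 0]], force=5)

```text
clock: 18.85
position: [0.6712, -0.1665, 0.1375]
ee_rot: [-2.316, -2.122, 0.003]
force: [-5.3, 0.5, 5.0]
width: 0.42
```

Request:
move_arm(series=[[-0.05, 0, 0, 0, 0, 0], [0, 0, 0, 0, 0, 0], [0, 0, 0, 0, 0, 0]], grip=0.5)

```text
clock: 19.15
position: [0.6717, -0.1667, 0.1371]
ee_rot: [2.316, 2.121, -0.001]
force: [-0.3, -0.5, -0.3]
width: 0.497
```

Request:
move_arm(series=[[0, 0, 0, 0, 0, 0], [0, 0, 0, 0, 0, 0], [0, 0, 0, 0, 0, 0], [0, 0, 0, 0, 0, 0]], grip=0.8)

```text
clock: 19.55
position: [0.6716, -0.1666, 0.1372]
ee_rot: [2.316, 2.121, -0.001]
force: [-0.0, -0.8, -0.3]
width: 0.778
```

Run:
```python
from h import *
from fit1 import q
S=imaging.get_image("side");w=wshot("w9");s=w["s"];print(s["force"],s["width"])
can=np.zeros((600,800,3),np.uint8)
can[:420,:]=cv2.resize(np.ascontiguousarray(S["color"][95:221,190:430,::-1]),(800,420),interpolation=cv2.INTER_CUBIC)
can[420:,:512]=cv2.resize(np.ascontiguousarray(w["color"][0:225,:,::-1]),(512,180))
cv2.imwrite("pics/m9.png",can)
# knob from w2
for n in ("w1","w2"):
    im=pickle.load(open(n+".pkl","rb")); print(n)
    t=np.linalg.inv(Rz(q[2]))
    px={"w1":[(307,104),(232,77)],"w2":[(372.6,161),(311,160)]}[n]
    for p,z in zip(px,(.09,.09)):
        P=ray(im,p,z); print(P.round(4),(t@(P-[q[0],q[1],0])).round(4))
```

```text
19.6 [ 0.67152893 -0.16663303  0.13715711] [ 2.31619858e+00  2.12124688e+00 -1.22799899e-03]
[ 0.08781585 -0.6907297   0.29817728] 0.7930744474326865
w1
[ 0.5189 -0.293   0.09  ] [-0.1096 -0.1394  0.09  ]
[ 0.5288 -0.1841  0.09  ] [-0.1092 -0.03    0.09  ]
w2
[ 0.521  -0.2925  0.09  ] [-0.1076 -0.1387  0.09  ]
[ 0.5299 -0.1852  0.09  ] [-0.1081 -0.031   0.09  ]
```

View pics/m9.png

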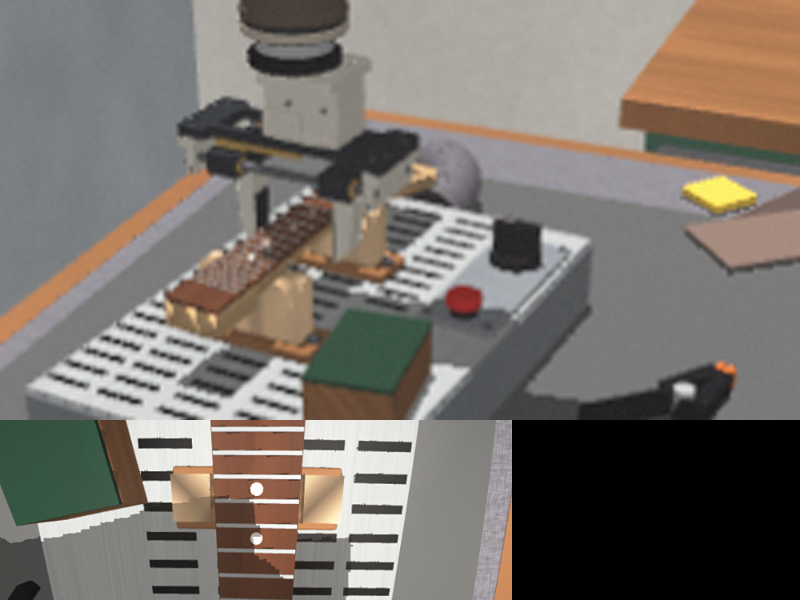

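The neck is seated, with its face level with the cradle tops. I retreat straight up, then turn the tool over the switch (estimated at 0.520,-0.293).

Request:
move_arm(series=[[0, 0, 1, 0, 0, 0], [0, 0, 2, 0, 0, 0], [0, 0, 3, 0, 0, 0], [0, 0, 3, 0, 0, 0], [0, 0, 3, 0, 0, 0], [0, 0, 3, 0, 0, 0], [0, 0, 0, 0, 0, 0]])

```text
clock: 20.35
position: [0.6735, -0.1662, 0.2932]
ee_rot: [2.312, 2.117, 0.007]
force: [1.3, 0.3, -0.3]
width: 0.803
```

Request:
move_arm(series=[[-1.9, -1.5, 0, 0, 0, 8], [-1.9, -1.5, 0, 0, 0, 8], [-1.9, -1.6, 0, 0, 0, 8], [-1.9, -1.6, 0, 0, 0, 8], [-1.9, -1.6, 0, 0, 0, 8], [-1.9, -1.6, 0, 0, 0, 8], [-1.9, -1.6, 0, 0, 0, 8], [-1.9, -1.6, 0, 0, 0, 8]])

```text
clock: 21.15
position: [0.5185, -0.2931, 0.2873]
ee_rot: [0.831, 3.029, -0.001]
force: [0.1, -0.1, -0.4]
width: 0.798
```

Request:
move_arm(series=[[0, 0, 0, 0, 0, 8], [0, 0, 0, 0, 0, 8], [0, 0, 0, 0, 0, 8], [0, 0, 0, 0, 0, 2], [0, 0, 0, 0, 0, 0]])

```text
clock: 21.65
position: [0.5193, -0.2927, 0.2871]
ee_rot: [0.137, 3.138, 0.0]
force: [0.1, 0.2, 0.5]
width: 0.798
```

Run:
```python
from h import *
from fit1 import q
K=np.array([.520,-.2927,.108]);N=Rz(q[2]+np.pi)@np.diag([1.,-1,-1])
delta(K,N)
w=wshot("w10");T=imaging.get_image("top");S=imaging.get_image("side");pickle.dump((S,T),open("st10.pkl","wb"))
o=outline_of("wrist","start_switch");print([(x["p"],x["rect"]) for x in o[:2]])
o=outline_of("top","neck");print([(x["p"],x["rect"]) for x in o[:2]])
cr=planar([[.03,.075,.145],[.03,-.075,.145],[.03,.075+.09,.145]],q); print("seat px top (w,n,heel end)",proj(T,cr).round(1).tolist(),"side",proj(S,cr).round(1).tolist())
print("knob pred",proj(w,[K]).round(1))
can=np.zeros((600,800,3),np.uint8)
can[:300,:480]=cv2.resize(np.ascontiguousarray(T["color"][90:240,290:530,::-1]),(480,300),interpolation=cv2.INTER_CUBIC)
can[300:,:480]=cv2.resize(np.ascontiguousarray(S["color"][110:260,190:430,::-1]),(480,300),interpolation=cv2.INTER_CUBIC)
can[:400,480:]=cv2.resize(np.ascontiguousarray(w["color"][0:400,160:480,::-1]),(320,400))
cv2.imwrite("pics/m10.png",can)
```

```text
shift cm [  0.07  -0.   -17.91] turn deg [-0.01  0.05 -0.02] J [ 1.06  0.54 -0.99  1.53  0.46  1.32  1.51]
21.65 [ 0.51925962 -0.29266613  0.28710824] [1.37453161e-01 3.13773114e+00 4.34876890e-04]
[(0.94, [297.6, 146.0, 42.8, 51.5])]
[(0.61, [334.9, 120.7, 154.8, 41.5]), (0.48, [308.2, 93.6, 184.5, 131.9])]
seat px top (w,n,heel end) [[373.6, 133.8], [434.8, 139.3], [336.8, 130.5]] side [[266.4, 170.3], [293.4, 149.9], [247.6, 184.5]]
knob pred [[320.8 175.5]]
```

View pics/m10.png

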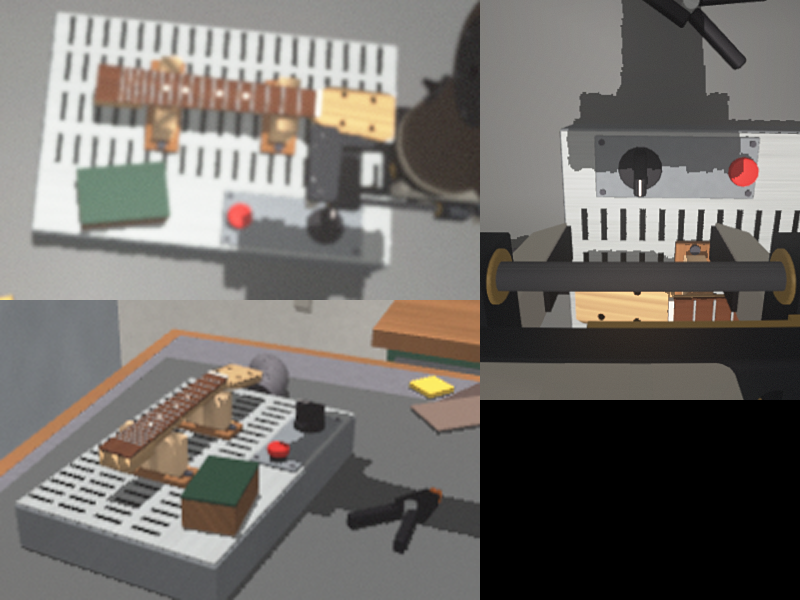

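The neck lies in both cradles with its heel end about 4 mm from the predicted pixel, inside the 18 mm tolerance, and the tool is centred on the knob. I lower onto it and turn it.

Request:
move_arm(series=[[0.1, 0, -2.5, 0, 0, 0], [0, 0, -2.5, 0, 0, 0], [0, 0, -2.5, 0, 0, 0], [0, 0, -2.5, 0, 0, 0], [0, 0, -2.5, 0, 0, 0], [0, 0, -2, 0, 0, 0], [0, 0, -1, 0, 0, 0], [0, 0, 0, 0, 0, 0]], grip=0.6)

```text
clock: 22.7
position: [0.5199, -0.2924, 0.1311]
ee_rot: [-0.138, -3.138, -0.001]
force: [-0.5, -0.8, 0.4]
width: 0.602
```

Request:
move_arm(series=[[0, 0, -0.8, 0, 0, 0], [0, 0, -0.8, 0, 0, 0], [0, 0, -0.4, 0, 0, 0], [0, 0, 0, 0, 0, 0], [0, 0, 0, 0, 0, 0]])

```text
clock: 23.2
position: [0.5206, -0.2926, 0.1124]
ee_rot: [0.138, 3.137, -0.0]
force: [-0.6, -0.5, 0.2]
width: 0.605
```

Request:
move_arm(series=[[0, 0, 0, 0, 0, 0], [0, 0, 0, 0, 0, 0], [0, 0, 0, 0, 0, 0], [0, 0, 0, 0, 0, 0], [0, 0, 0, 0, 0, 0], [0, 0, 0, 0, 0, 0], [0, 0, 0, 0, 0, 0]], grip=0.05, force=25)

```text
clock: 23.9
position: [0.5204, -0.2934, 0.1122]
ee_rot: [0.139, 3.137, -0.001]
force: [0.1, -3.0, 0.2]
width: 0.142
```

Request:
move_arm(series=[[0, -0.08, 0, 0, 0, 0], [0, 0, 0, 0, 0, -6], [0, 0, 0, 0, 0, -6], [0, 0, 0, 0, 0, -6], [0, 0, 0, 0, 0, -6], [0, 0, 0, 0, 0, -6], [0, 0, 0, 0, 0, -6], [0, 0, 0, 0, 0, -6]], force=40)

```text
clock: 24.7
position: [0.5203, -0.2939, 0.1122]
ee_rot: [1.259, 2.877, -0.002]
force: [-0.3, -2.9, 0.1]
width: 0.14
```

```bash
python3 -c "
from h import *
s=monitor.observe();print(s['position'],s['force'],s['ft_torque'],s['width'],np.degrees(2*np.arctan2(s['ee_rot'][1],s['ee_rot'][0])))"
```

```text
[ 0.52029328 -0.2938945   0.11222595] [-0.26901704 -2.85088429  0.13945059] [-0.52564442  0.05083943  0.19093493] 0.13975126320566053 132.7261551109241
```

Request:
move_arm(series=[[0, -0.08, 0, 0, 0, -5], [0, 0, 0, 0, 0, -5], [0, 0, 0, 0, 0, -1.5], [0, 0, 0, 0, 0, 0], [0, 0, 0, 0, 0, 0]])

```text
clock: 25.2
position: [0.5203, -0.294, 0.1122]
ee_rot: [1.532, 2.742, -0.001]
force: [-4.3, -1.0, 4.4]
width: 0.142
```

```bash
python3 -c "
from h import *
s=monitor.observe();print(s['position'],s['force'],s['ft_torque'],s['width'],np.degrees(2*np.arctan2(s['ee_rot'][1],s['ee_rot'][0])))"
```

```text
[ 0.52027939 -0.29401375  0.11218826] [-4.2610177  -0.97775854  4.37855208] [-0.05832088  0.51516157  0.64214121] 0.14153729910100654 121.62333804304279
```

Request:
move_arm(series=[[0, 0, 0, 0, 0, -2], [0, 0, 0, 0, 0, 0], [0, 0, 0, 0, 0, 0], [0, 0, 0, 0, 0, 0]])

```text
clock: 25.6
position: [0.5203, -0.2942, 0.1122]
ee_rot: [1.582, 2.713, -0.001]
force: [-4.3, -0.1, 4.5]
width: 0.138
```

```bash
python3 -c "
from h import *
s=monitor.observe();print(s['force'],s['ft_torque'],s['width'],np.degrees(2*np.arctan2(s['ee_rot'][1],s['ee_rot'][0])))
im=wshot('w11');print([(x['p'],x['rect']) for x in outline_of('wrist','start_switch')[:1]])"
```

```text
[-4.30564466 -0.12640246  4.51093449] [-0.0556497   0.77533541  0.8978016 ] 0.1382976390553857 119.4989295854697
25.6 [ 0.52034882 -0.29418865  0.11219123] [ 1.58232236e+00  2.71319473e+00 -1.07326865e-03]
[(0.89, [277.0, 189.3, 83.8, 110.9])]
```

Request:
move_arm(series=[[0, 0, 0, 0, 0, 4], [0, 0, 0, 0, 0, 0]])

```text
clock: 25.9
position: [0.5203, -0.2942, 0.1122]
ee_rot: [1.486, 2.767, -0.0]
force: [-4.9, -0.1, 4.8]
width: 0.137
```

Request:
move_arm(series=[[0, 0, 0, 0, 0, 0], [0, 0, 0, 0, 0, 0], [0, 0, 0, 0, 0, 0], [0, 0, 0, 0, 0, 0], [0, 0, 0, 0, 0, 0], [0, 0, 0, 0, 0, 0], [0, 0, 0, 0, 0, 0]], grip=0.85)

```text
clock: 26.6
position: [0.5206, -0.2943, 0.1122]
ee_rot: [1.487, 2.766, -0.001]
force: [-0.6, -0.6, -0.8]
width: 0.698
```

Request:
move_arm(series=[[0, 0, 2, 0, 0, 0], [0, 0, 3, 0, 0, 0], [0, 0, 4, 0, 0, 0], [0, 0, 4, 0, 0, 0], [-3, 0, 2, 0, 0, 0], [-4, 0, 0, 0, 0, 0], [-4, 0, 0, 0, 0, 0], [0, 0, 0, 0, 0, 0]])

```text
clock: 27.4
position: [0.4055, -0.295, 0.2619]
ee_rot: [-1.492, -2.763, 0.006]
force: [-0.3, -0.2, -0.1]
width: 0.853
```

Run:
```python
from h import *
from fit1 import q
S0,T0=pickle.load(open("st10.pkl","rb"));D=pickle.load(open("d.pkl","rb"))
s=monitor.observe();print(s["clock"],s["position"],s["force"])
T=imaging.get_image("top");S=imaging.get_image("side")
for c in("top","side"):
  for n in("neck","sanding_block","spring_clamp","finger_plane","start_switch"):
    o=outline_of(c,n);print(c,n,[(round(x["p"],2),x["rect"]) for x in o[:1]],[x["rect"] for x in D.get((c,n),[])[:1]])
# knob: compare dark pixels patch with the start picture
def dark(im,x0,y0,w,h):
    g=im["color"][y0:y0+h,x0:x0+w].mean(2)<60;m=cv2.moments(g.astype(np.uint8));return m["m00"],x0+m["m10"]/m["m00"],y0+m["m01"]/m["m00"],np.degrees(.5*np.arctan2(2*m["mu11"],m["mu20"]-m["mu02"]))
print([np.round(dark(i,330,155,26,24),1) for i in(D["side"],S)])
a=D["side"]["color"][155:180,330:358].astype(int);b=S["color"][155:180,330:358].astype(int);print("side knob patch diff",np.abs(a-b).mean())
a=S0["color"][140:220,230:310].astype(int);b=S["color"][140:220,230:310].astype(int);print("neck patch diff",np.abs(a-b).mean())
```

```text
27.4 [ 0.40550644 -0.29504777  0.26194496] [-0.26872207 -0.21507958 -0.10506686]
top neck [(0.62, [338.0, 122.9, 150.4, 36.5])] [[283.1, 240.8, 16.6, 42.1]]
top sanding_block [(0.98, [329.9, 172.7, 43.9, 33.8])] [[328.8, 171.8, 45.3, 35.0]]
top spring_clamp [(0.73, [383.8, 240.2, 63.4, 46.9])] [[382.2, 245.8, 65.3, 40.3]]
top finger_plane [(0.62, [283.1, 236.7, 16.5, 45.9])] [[285.5, 238.5, 16.2, 44.7]]
top start_switch [(0.45, [444.7, 194.1, 16.4, 13.0])] []
side neck [(0.79, [241.7, 141.8, 80.7, 55.3])] [[74.2, 195.3, 193.7, 127.6]]
side sanding_block [(0.61, [280.3, 188.2, 38.2, 38.8])] [[279.4, 188.4, 40.3, 40.9]]
side spring_clamp [(0.65, [364.4, 202.4, 50.1, 34.1])] [[363.8, 202.3, 51.2, 32.6]]
side finger_plane [(0.92, [320.5, 270.6, 54.9, 24.3])] [[322.1, 271.5, 54.9, 23.0]]
side start_switch [(0.65, [201.7, 137.0, 166.6, 126.6])] [[339.7, 160.2, 11.3, 15.8]]
[array([195. , 344.4, 168.6,  72.5]), array([195. , 344.4, 168.6,  72.5])]
side knob patch diff 1.5866666666666667
neck patch diff 1.1127083333333334
```

```bash
python3 -c "
from h import *
print(workorder.sign_off())"
```

```text
the job is handed in; nothing more can be done
None
```

The neck is in the two cradles, the start switch has been turned to its stop and released, and the job is handed in. No verdict was reported.

**Neck:** I lifted it off the stand along its own z. I set it down in 1–2 mm steps to light contact (about 13 N at most) and opened the jaws slowly. It lies fretboard up, headstock in the narrow cradle and heel in the wide one, about 4 mm along from the planned position in the top view (18 mm allowed). It did not move while I worked the switch.

**Switch:** I gripped the bar and turned it clockwise about 54–55° until the torque rose to about 0.9 N m, well above the spring, so it was against its stop. After I let go, the knob in the side view matched the start picture.

**Bystanders:** The outlines of the finger plane, sanding block and spring clamp are within about 2 px of the start. The one exception is the clamp's top edge in the top view, about 6 px off, while the side view shows it unmoved. The arm was clear of everything when I handed in, at about 27 s.

**Disagreements and gaps:**
- My fit of the stand's origin differed from the neck fit by about 20 mm along the neck. I used the neck fit, and the placement supports it.
- In the last check the side view's switch detection returned the whole table, so I compared the knob's pixels directly instead.
- I did not measure the neck's level and height to the millimetre. I judged them from the contact forces, the tool height at release (which puts the face at about 0.142 m against a seat at 0.145 m) and the pictures.

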